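# Grade the valve balls with push-push lane stops

### The arm

A 6-joint arm with a two-finger parallel gripper is mounted at the origin on the work surface. World frame = base frame: x ahead of the robot, y to its left, z up, the work surface at z = 0. Lengths are in mm, angles in rad, forces in N, time in s.
With the tool pointing down it reaches from about 250 to 725 mm from the base axis. Payload 9.7 kg.
Tool frame: the origin (TCP) lies between the finger pads; the fingertips stand robot.finger_overhang ahead of it and the grasp point (between the pads) lies 8 mm behind it (robot.finger_overhang is the distance from the TCP to the fingertips, in mm); z points along the fingers, y is the line along which they close (so a half turn about z gives the same grasp; the last joint's range is limited). The gripper opens to 85 mm and grips with 20 to 120 N. Pads are 22 mm wide; open, the fingers measure 114 mm over their backs; the gripper's body (76 mm by 85 mm) begins 54 mm behind the grasp point. The pads swing forward as they close: fully open they stand 13 mm farther back than shut.
Start: joints at [-1.288, 0.087, 0.176, 1.66, 0, 1.571], TCP at [153.472, -528.151, 242.284] pointing down, gripper open.
Joint ranges: [-3.13, 3.13], [-0.85, 1.81], [-1.15, 1.24], [-2.2, 2.28], [-1.44, 1.52], [-3.14, 3.14]. Speed limits (rad/s): [2.22, 2.22, 2.57, 3.14, 3.14, 3.14].

### API

Orientations are given as a unit quaternion [w, x, y, z].
In Python, from plant import robot, imaging, job gives the robot as it stands.
- The arm moves only by the tool move_arm, never from a script. Its argument "series" is a list of rows, each a list of 5 numbers: the closure in counts, from 0 (fully open) to 255 (shut), then the shift along the tool's x, y, z in m, then the turn about the tool's z in rad. A call has 1 to 12 rows; each row shifts and turns the commanded pose from where the row before left it, along the tool's axes as they then stand; what a row does not reach is not made up. A row lasts 1/8 s, in which the tool goes at most 62.5 mm and 10.7 degrees, less where a joint would pass 70% of its speed; a pose out of reach is approached as far as the arm can. A call is refused whole if a number of a shift passes 0.0625 or a number of a turn 0.188, either way. A call with a gripper value outside its range is refused whole. The fingers move at their own pace and stop on an object; the grip force is fixed at half the most. Time passes only in rows, so rows that do not move let the fingers close. It gives the time, the measured TCP pose, the force, the opening and the grip force at its end, in the units of the state.
- robot.state(): the state, without advancing time (a new reading comes with each control period).
- imaging.read_camera(name): name is "scene" or "top" or "wrist"; returns (picture, depth): 384x512x3 uint8, red, green, blue; 384x512 float32, mm along the optical axis (not along the pixel's ray), 0 where there is no reading.
- imaging.get_calibration(name): a dict with "fx", "fy", "cx", "cy" (pixels), "cam_to_world" (4x4, takes a point from camera to world coordinates). Camera axes: x right, y down, z forward; pixel columns grow to the right and rows downward; lengths in mm; the calibration is good to about 2 mm. A picture is of the moment at which its call begins: read the wrist's pose just before it. get_calibration takes no time and is no camera call; for the wrist camera it gives the pose at the moment of the call.
- job.close_job(): hands the job in; it is judged then, once.
The state is a dict: "time": time; "joints": joint angles; "qd": joint speeds; "effort": joint torques, N m; "tool_pos": TCP position; "orientation": TCP orientation; "contact_force": force on the tool from outside, world axes, zero at the start; "moment": the same for the moment, N m; "width": opening from 0.0 (shut) to 1.0 (fully open); "gripper_force": force on a finger pad.
Only numpy, scipy, OpenCV 4.12 (cv2) and the standard library are available. Lean on these libraries where they do the work, as an engineer would, in place of code of your own. Each camera call takes 0.05 s, during which the arm holds its last target. There are 200 camera calls.

### The job

Sort the mixed valve balls: with both lane stops up, tip the feed tray by its tab so that the large and the small balls roll into their own lanes and wait there. Then let only the large balls out into the delivery pan, and leave both stops up and the tray down, with the small balls still waiting in their lane. Work the stops and the tray only by their pads and tab: the robot must not touch the balls, no small ball may get into the pan, and the other gear on the bench stays where it is.

Things in the scene. Friction and masses are not known exactly. Their poses are not given: they have to be found in the camera images.
- grader: Ball grader, a fixed bench fixture 150 x 455 mm, placed differently each time. Origin on the work surface below the head of the large lane; +z up, +y the way the balls roll (downhill, 12 degrees). Along its y: feed tray -0.255 to -0.098, two rails 16.5 mm apart -0.095 to 0 (small balls drop between them and roll to -x into the small lane, large ones roll on), lanes 0 to 0.104, pan 0.11 to 0.196
- large_lane (a point): floor of the large lane at its stop, on its centre line (grader x 0, y 0.088, z 0.059). Lane 34 mm wide, walls 24 mm, a strap 29.5 mm above the floor before the stop. With the stop up the large balls wait against it; with it down they roll over it and drop into the pan. A black latch housing (39 x 24 mm, 60 mm high) stands at grader x 0.043, y 0.088
- small_lane (a point): floor of the small lane at its stop, on its centre line (grader x -0.058, y 0.088, z 0.025). Lane 34 mm wide, 35 mm below the large lane. Same kind of stop; it too opens into the pan. Its latch housing stands at grader x -0.105, y 0.088
- pan (a point): centre of the floor of the open delivery pan at the foot of both lanes, 110 x 86 mm inside, walls 50 mm high
- large_pad (a point): centre of the top of the round black press pad (26 mm across) of the large lane's stop, on a steel bow that bridges the lane; grader x 0, y 0.088, z 0.125 when the stop is up, about 9.4 mm lower when locked down. Press straight down: about 2 N until it meets its end 16 to 17.5 mm below its up height; the end is hard
- small_pad (a point): the same for the small lane's stop; grader x -0.058, y 0.088, z 0.125 when up
- large_stop (a joint): depth to which the large lane's stop is pressed (m): 0 = up, lane shut. Push-push latch: pressed from up to its end (at least 14 mm) and let go, it locks down at about 0.0094 (plate below the floor, lane open); pressed again to its end (at least 16 mm) and let go, it springs up to 0. Presses cut short may change nothing. Starts up or locked down
- small_stop (a joint): the same for the small lane's stop; starts up or locked down, whatever the other does
- tip_tab (a point): centre of the top of the square black tab (30 x 30 x 6 mm) on the feed tray's lever, +x of the rails; grader x 0.048, y -0.035, z 0.127 at rest. Pressed down about 25 mm (8 N at most, then a hard end) it tips the tray; the tab swings about a hinge parallel to grader x, 65 mm towards -y and 19 mm below the tab's top
- feed_tray (a joint): tilt of the feed tray (rad): 0 = at rest, leaning back 2 degrees so that the balls stay in; 0.40 = fully tipped, all balls roll out and are still in the lanes within about 3 s. Let go, it falls back to 0 by its weight. The tray is a 34 mm wide channel with 18 mm walls
- large_a_center (a point): centre of a plain steel ball 28 mm across (large); starts somewhere in the feed tray
- large_b_center (a point): centre of a plain steel ball 28 mm across (large); starts somewhere in the feed tray
- small_a_center (a point): centre of a plain steel ball 15 mm across (small); starts somewhere in the feed tray
- small_b_center (a point): centre of a plain steel ball 15 mm across (small); starts somewhere in the feed tray
- small_c_center (a point): centre of a plain steel ball 15 mm across (small); starts somewhere in the feed tray
- spray_can: bystander: spray can, 55 mm across, 200 mm high, standing; origin at the centre of its underside
- reducer: bystander: aluminium hose reducer, 86 mm across its lugs, 82 mm high; origin at the centre of its underside
- blank_cap: bystander: aluminium blank cap, 102 mm across its lugs, 34 mm high; origin at the centre of its underside
- branch_pipe: bystander: aluminium branch pipe (nozzle) standing on its coupling, 80 mm across, 155 mm high; origin at the centre of its underside
- ball_valve: bystander: aluminium ball valve lying along its x, 100 mm long, 64 mm wide, with a lever on top that reaches 73 mm to its +x, 80 mm high; origin at the centre of its underside
- adaptor: bystander: brass adaptor, 48 mm across, 46 mm high; origin at the centre of its underside
- spanner: bystander: steel spanner 170 mm long lying along its x; origin at its underside, mid length
Not all that is in view belongs to the job. What is shaped like the part that bears large_a_center but purple is not meant.

How it is judged:
By the outcome, as a careful person would: the job done as asked, in the order asked, and still so for the second after the job is handed in, with the robot touching nothing.
It also fails if it takes over 56 s, if anything falls off the work surface, if the arm or the gripper's body presses on something with over 40 N, if the wrist force passes 120 N, or if a joint passes its speed limit or range.

## Working session

There is one attempt and no reset: what is moved stays moved. The work goes in short steps, Python scripts to look and compute and a tool call to move; the robot and the scene stay as the last step left them, time stands still between calls to the robot, and variables do not carry over. Pictures are saved under pics/ and viewed, at most 10 in all, crops included, and the job is handed in when it is done.

Besides the shell and the picture viewer there is one more tool, called after ">>>" by a JSON object that holds its "name" and its "arguments". move_arm: Moves the arm, as the interface text tells. Its arguments: {"type":"object","properties":{"series":{"type":"array","items":{"type":"array","items":{"type":"number"}}}},"required":["series"]}

```bash
mkdir -p pics
python3 - <<'E'
from plant import robot, imaging
import cv2, numpy as np
print(robot.state(), robot.finger_overhang)
for n in("scene","top"):
    p,d=imaging.read_camera(n); c=imaging.get_calibration(n)
    np.savez(f"{n}.npz",p=p,d=d,M=c["cam_to_world"],K=[c["fx"],c["fy"],c["cx"],c["cy"]])
    print(n,c)
    cv2.imwrite(f"pics/{n}.png",cv2.resize(p[:,:,::-1],(800,600)))
E
```

```text
{'time': 0.0, 'joints': array([-1.28799074e+00,  8.74801636e-02,  1.75146993e-01,  1.65979703e+00,
       -1.23702162e-05,  1.57080451e+00]), 'qd': array([-3.70004450e-05, -8.21699179e-04,  3.01323048e-03,  9.65557080e-04,
       -4.93934516e-04,  4.46728348e-04]), 'effort': array([ 3.98297561e-04, -5.20392287e+01,  4.64799142e+01,  1.64695247e-02,
        3.07188770e-05,  1.21109889e-05]), 'tool_pos': array([ 153.41684023, -527.95370611,  241.57861254]), 'orientation': array([-6.59409438e-04,  9.90019627e-01,  1.40927970e-01, -1.00119016e-04]), 'contact_force': array([-0.18621722,  0.05827664, -0.62145455]), 'moment': array([-0.03118963,  0.02902079, -0.03378851]), 'gripper_force': 0.0, 'width': 0.9997844083559907} 11.0
scene {'fx': 493.48371827530246, 'fy': 493.48371827530246, 'cx': 253.60541860670668, 'cy': 192.51780237959537, 'cam_to_world': array([[ 7.57459680e-01,  4.75746710e-01, -4.47124034e-01,
         1.06186819e+03],
       [ 6.52872388e-01, -5.55648664e-01,  5.14793364e-01,
        -5.85376243e+02],
       [-3.53262313e-03, -6.81850152e-01, -7.31483349e-01,
         9.07584028e+02],
       [ 0.00000000e+00,  0.00000000e+00,  0.00000000e+00,
         1.00000000e+00]])}
top {'fx': 433.4419728039665, 'fy': 433.4419728039665, 'cx': 258.99637096108455, 'cy': 190.81853488885503, 'cam_to_world': array([[ 5.63418870e-02, -9.75426709e-01,  2.12998422e-01,
         3.15393847e+02],
       [-9.98411463e-01, -5.49641161e-02,  1.23893827e-02,
        -2.38459938e+01],
       [-3.77664798e-04, -2.13358107e-01, -9.76973989e-01,
         1.31841212e+03],
       [ 0.00000000e+00,  0.00000000e+00,  0.00000000e+00,
         1.00000000e+00]])}
```

View pics/scene.png

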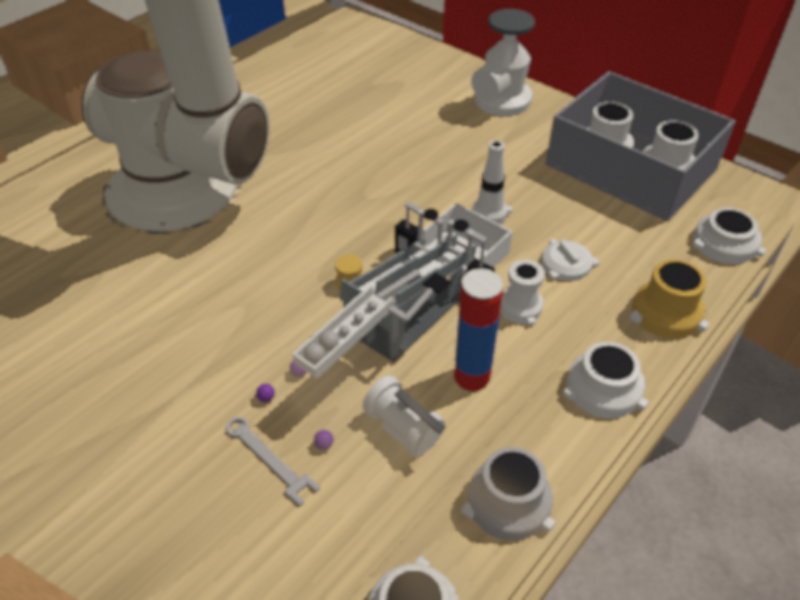

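View pics/top.png

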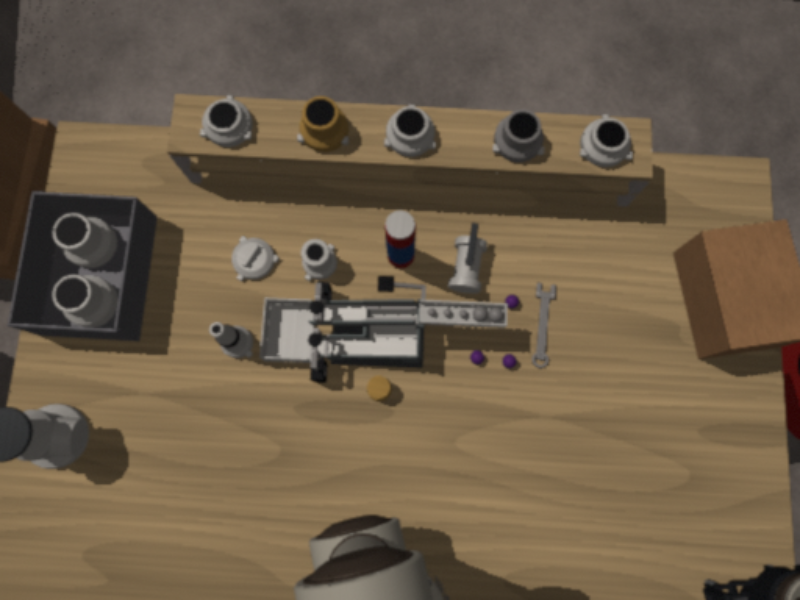

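The scene picture shows the grader in the middle with its tray toward the robot's right, and the spray can standing close to the tab. In the top picture, pads are at about (316,307) and (316,340), the tab at (386,284), the can at (400,240) and the tray from 420 to 508, row 315.

```bash
cat > h.py <<'E'
import numpy as np, cv2
def cloud(n):
    f=np.load(f"{n}.npz"); p,d,M,(fx,fy,cx,cy)=f["p"],f["d"],f["M"],f["K"]
    v,u=np.mgrid[:384,:512]
    P=np.stack([(u-cx)/fx*d,(v-cy)/fy*d,d],-1)@M[:3,:3].T+M[:3,3]
    P[d==0]=np.nan
    return p,P
def blobs(m,P,p,mn=6):
    n,l,s,c=cv2.connectedComponentsWithStats(m.astype(np.uint8))
    for i in range(1,n):
        if s[i,4]>=mn: 
            q=P[l==i]; print(np.round(c[i]),s[i,4],"mean",np.round(q.mean(0),1),"min",np.round(q.min(0)),"max",np.round(q.max(0)))
E
python3 - <<'E'
from h import *
for n in("top","scene"):
    p,P=cloud(n); print(n)
    dark=p.max(-1)<60
    x,y,z=P[...,0],P[...,1],P[...,2]
    roi=(x>300)&(x<640)&(y>-350)&(y<200)
    print("dark high"); blobs(dark&roi&(z>95)&(z<140),P,p)
    print("dark 50-75"); blobs(dark&roi&(z>45)&(z<75),P,p)
    h=p.astype(int); print("red/blue can top"); blobs(roi&(z>185)&(z<215),P,p,20)
    print("tall obstacles"); blobs(roi&(z>20)&(z<300),P,p,40)
p,P=cloud("top")
cv2.imwrite("pics/crop.png",cv2.resize(p[125:245,150:360,::-1],None,fx=3.8,fy=3.8,interpolation=cv2.INTER_CUBIC))
E
```

```text
top
dark high
[247. 181.] 91 mean [601.1  27.8 127.2] min [588.  15. 121.] max [615.  41. 132.]
[202. 196.] 65 mean [553.2 149.5 121.7] min [540. 139.  95.] max [573. 163. 131.]
[253. 193.] 48 mean [571.7   8.7 104.2] min [568. -32.  97.] max [576.  66. 116.]
[263. 208.] 17 mean [532.6 -23.4 102.1] min [529. -43.  96.] max [535.  -2. 119.]
[201. 217.] 46 mean [493.1 148.4 115.5] min [483. 138. 109.] max [503. 158. 121.]
dark 50-75
[208. 185.] 54 mean [598.9 145.5  59.1] min [580. 140.  46.] max [614. 155.  68.]
[210. 194.] 7 mean [569.5 135.   70. ] min [568. 126.  62.] max [570. 142.  73.]
[210. 207.] 18 mean [531.6 134.2  67. ] min [531. 109.  60.] max [533. 160.  73.]
[235. 212.] 27 mean [521.9  59.2  57.7] min [512.  56.  46.] max [536.  64.  74.]
[263. 226.] 31 mean [483.7 -26.9  62.7] min [476. -43.  50.] max [511.   9.  73.]
[203. 237.] 84 mean [444.7 145.9  59.9] min [428. 138.  47.] max [467. 158.  73.]
red/blue can top
tall obstacles
[248. 206.] 3918 mean [537.   20.9  83.2] min [ 428. -228.   20.] max [619. 199. 137.]
[297. 181.] 164 mean [ 627.1 -119.1   51.4] min [ 619. 
[... 508 characters left out ...]
27.2 127.6] min [589.  13. 123.] max [619.  44. 132.]
dark 50-75
[260. 148.] 120 mean [452.4 142.7  57.1] min [431. 134.  45.] max [473. 159.  70.]
[303. 169.] 29 mean [584.1 150.1  60.5] min [577. 140.  57.] max [591. 159.  64.]
[311. 170.] 7 mean [602.8 158.8  61.2] min [597. 156.  60.] max [610. 161.  63.]
red/blue can top
tall obstacles
[251. 184.] 5231 mean [537.4  13.5  89.3] min [ 401. -194.   20.] max [619. 200. 136.]
[241. 252.] 265 mean [ 631.9 -132.4   52.9] min [ 620. -153.   22.] max [640. -94.  67.]
[169. 249.] 79 mean [ 492.4 -215.8   25. ] min [ 479. -228.   20.] max [ 503. -202.   30.]
[206. 280.] 95 mean [ 610.1 -218.2   24.7] min [ 597. -229.   20.] max [ 621. -205.   31.]
```

View pics/crop.png

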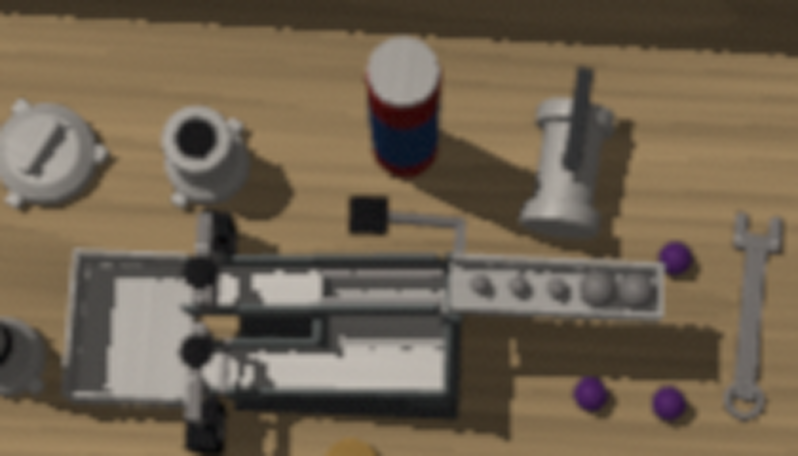

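The crop shows two large balls at (600–635,290) and three small ones at (480–560,290) in the tray. The small pad at (197,350) sits 10 mm lower than the large one at (200,272), so the small stop is locked down. The can stands near (405,130). I'll turn the tool and check the can's position next.

Run:
```python
from h import *
for n in("top","scene"):
    p,P=cloud(n); x,y,z=P[...,0],P[...,1],P[...,2]
    roi=(x>590)&(x<760)&(y>-60)&(y<90)
    print(n); blobs(roi&(z>190)&(z<215),P,p,20); 
    b=(p[...,2].astype(int)>p[...,0]+20)&roi&(z>20); blobs(b,P,p,20)
    blobs((x>400)&(x<560)&(y>195)&(y<300)&(z>100)&(z<180),P,p,10)
```

```text
top
[255. 144.] 286 mean [689.4   8.6 199.2] min [665. -16. 190.] max [715.  34. 204.]
[256. 162.] 116 mean [667.1   5.5  92.9] min [662. -15.  45.] max [677.  29. 141.]
scene
[308. 183.] 463 mean [694.    3.9 199.1] min [667. -20. 190.] max [718.  32. 204.]
[304. 222.] 674 mean [704.9 -11.4  97. ] min [679. -22.  44.] max [721.  17. 146.]
```

>>> {"name": "move_arm", "arguments": {"series": [[255,0,0,0,-0.184],[255,0,0,0,-0.184],[255,0,0,0,-0.184],[255,0,0,0,-0.184],[255,0,0,0,-0.184],[255,0,0,0,-0.184],[255,0,0,0,-0.184]]}}

```text
time: 0.98
tool_pos: [153.4, -528.0, 241.9]
orientation: [-0.0, 0.705, 0.709, 0.0]
contact_force: [-0.3, -0.4, -0.5]
width: -0.003
gripper_force: 0.0
```

Can centre is about (692,6), leaving roughly 19 mm to the gripper body when pressing the tab. Moving over the small pad.

>>> {"name": "move_arm", "arguments": {"series": [[255,0.055,0.0278,0,0],[255,0.055,0.0278,0,0],[255,0.055,0.0278,0,0],[255,0.055,0.0278,0,0],[255,0.055,0.0278,0,0],[255,0.055,0.0278,0,0],[255,0.055,0.0278,0,0],[255,0.055,0.0278,0,0],[255,0.055,0.0278,0,0],[255,0.055,0.0278,0,0],[255,0.055,0.0278,0,0],[255,0.055,0.0278,0,0]]}}

```text
time: 2.48
tool_pos: [487.5, 134.0, 242.1]
orientation: [0.0, 0.707, 0.707, -0.0]
contact_force: [1.0, -1.1, 1.9]
width: -0.003
gripper_force: 0.0
```

>>> {"name": "move_arm", "arguments": {"series": [[255,0.015,0.008,0.03,0],[255,0,0,0.05,0],[255,0,0,0.03,0],[255,0,0,0,0]]}}

```text
time: 2.98
tool_pos: [493.6, 146.5, 130.0]
orientation: [-0.001, 0.707, 0.707, -0.002]
contact_force: [0.3, -0.6, 0.2]
width: 0.002
gripper_force: 0.0
```

Run:
```python
from plant import robot, imaging
import cv2
p,d=imaging.read_camera("wrist"); s,_=imaging.read_camera("scene")
s=cv2.resize(s[90:250,190:370],(450,400),interpolation=cv2.INTER_CUBIC)
p=cv2.resize(p,(350,262)); p=cv2.copyMakeBorder(p,0,138,0,0,cv2.BORDER_CONSTANT)
cv2.imwrite("pics/a.png",cv2.hconcat([s,p])[:,:,::-1]); print(robot.state()["contact_force"],robot.state()["tool_pos"])
```

```text
[ 0.51737625 -0.36239009  0.68788943] [495.26717035 146.82962413 133.27869936]
```

View pics/a.png

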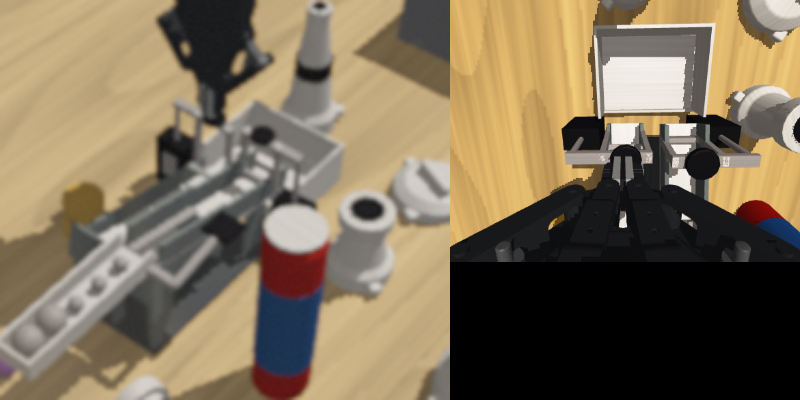

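The closed tips sit over the small pad, which shows at (625,155) in the wrist part of the image. Pressing in steps.

>>> {"name": "move_arm", "arguments": {"series": [[255,0.002,0,0.005,0],[255,0,0,0.005,0],[255,0,0,0.002,0],[255,0,0,0,0]]}}

```text
time: 3.58
tool_pos: [495.2, 148.8, 120.4]
orientation: [0.0, 0.707, 0.707, 0.0]
contact_force: [0.5, 1.0, 2.7]
width: -0.004
gripper_force: 1.1
```

>>> {"name": "move_arm", "arguments": {"series": [[255,0,0,0.0015,0],[255,0,0,0,0]]}}

```text
time: 3.82
tool_pos: [495.1, 148.8, 118.7]
orientation: [-0.0, 0.707, 0.707, -0.0]
contact_force: [0.5, -0.5, 1.9]
width: 0.001
gripper_force: 1.1
```

>>> {"name": "move_arm", "arguments": {"series": [[255,0,0,0.0015,0],[255,0,0,0,0]]}}

```text
time: 4.08
tool_pos: [495.3, 148.9, 118.5]
orientation: [0.0, 0.707, 0.707, 0.001]
contact_force: [-2.7, 0.6, 11.4]
width: -0.0
gripper_force: 5.3
```

Hard end met. Lift and go over the tab while reading the pad heights.

>>> {"name": "move_arm", "arguments": {"series": [[255,0,0,-0.03,0],[255,0,0,-0.05,0],[255,-0.041,0.034,-0.01,0],[255,-0.041,0.034,0,0],[255,-0.041,0.034,0,0],[255,0,0,0,0],[255,0,0,0,0]]}}

```text
time: 4.95
tool_pos: [596.7, 25.9, 206.7]
orientation: [-0.001, 0.707, 0.707, -0.0]
contact_force: [-0.3, 0.8, -0.9]
width: -0.003
gripper_force: 0.0
```

```bash
cat > look.py <<'E'
from plant import robot, imaging
from h import *
import sys
def snap(n):
    p,d=imaging.read_camera(n); c=imaging.get_calibration(n)
    np.savez(f"{n}.npz",p=p,d=d,M=c["cam_to_world"],K=[c["fx"],c["fy"],c["cx"],c["cy"]]); return cloud(n)
def pads():
    for n in("scene","top"):
        p,P=snap(n); x,y,z=P[...,0],P[...,1],P[...,2]
        for k,X in(("large",554),("small",495.5)):
            m=(np.hypot(x-X,y-149)<14)&(z>100)&(z<135)&(p.max(-1)<70); print(n,k,m.sum(),np.median(P[m],0).round(1) if m.any() else "")
E
python3 - <<'E'
from look import *
pads(); s=robot.state(); print(s["tool_pos"],s["contact_force"])
E
```

```text
scene large 30 [557.6 148.  125.3]
scene small 0 
top large 48 [551.4 151.9 125.2]
top small 40 [493.  150.9 125.3]
[596.51754683  26.64097596 207.37261081] [1.06002502 0.1892929  0.30961756]
```

Both stops are up at 125.3. Now pressing the tab.

>>> {"name": "move_arm", "arguments": {"series": [[255,0.003,0.002,0.04,0],[255,0,0,0.025,0],[255,0,0,0,0],[255,0,0,0.007,0],[255,0,0,0.007,0],[255,0,0,0.007,0],[255,0,0,0,0],[255,0,0,0,0]]}}

```text
time: 6.05
tool_pos: [599.9, 30.2, 123.7]
orientation: [0.0, 0.707, 0.708, 0.002]
contact_force: [0.0, 5.7, 4.7]
width: 0.0
gripper_force: 2.8
```

>>> {"name": "move_arm", "arguments": {"series": [[255,0,0,0.002,0],[255,0,0,0.002,0],[255,0,0,0,0]]}}

```text
time: 6.42
tool_pos: [599.3, 29.0, 117.7]
orientation: [0.0, 0.707, 0.707, 0.0]
contact_force: [1.4, 3.2, 3.4]
width: -0.001
gripper_force: 1.5
```

>>> {"name": "move_arm", "arguments": {"series": [[255,0,0,0.002,0],[255,0,0,0.001,0],[255,0,0,0,0]]}}

```text
time: 6.8
tool_pos: [599.4, 28.8, 115.3]
orientation: [0.0, 0.707, 0.707, 0.001]
contact_force: [-0.4, 3.4, 8.6]
width: -0.0
gripper_force: 4.9
```

>>> {"name": "move_arm", "arguments": {"series": [[255,0,0,0.001,0],[255,0,0,0.001,0],[255,0,0,0,0],[255,0,0,0,0],[255,0,0,0,0],[255,0,0,0,0],[255,0,0,0,0],[255,0,0,0,0],[255,0,0,0,0],[255,0,0,0,0],[255,0,0,0,0],[255,0,0,0,0]]}}

```text
time: 8.3
tool_pos: [599.6, 28.9, 115.1]
orientation: [0.001, 0.707, 0.707, 0.001]
contact_force: [-4.1, 3.1, 20.8]
width: -0.004
gripper_force: 9.8
```

Run:
```python
from look import *
p,P=snap("scene"); t,_=snap("top"); s=robot.state(); print(s["time"],s["tool_pos"],s["contact_force"])
a=cv2.resize(p[100:250,180:360],(480,400),interpolation=cv2.INTER_CUBIC); b=cv2.resize(t[150:270,160:255],(317,400),interpolation=cv2.INTER_CUBIC)
cv2.imwrite("pics/b.png",cv2.hconcat([a,b])[:,:,::-1])
```

```text
8.4 [599.54161011  28.86847965 115.01895942] [-4.85696212  2.66078769 19.60985393]
```

View pics/b.png

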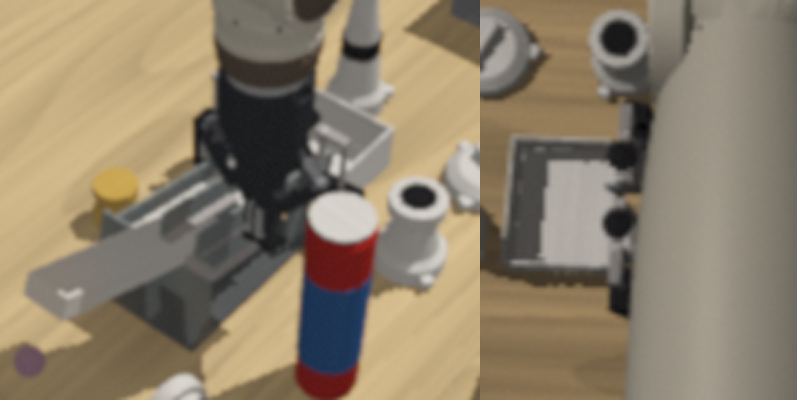

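The tray is fully tipped (its far end up at (60,290)) and the pan is empty. Wait for the balls to settle, then let the tab rise slowly.

>>> {"name": "move_arm", "arguments": {"series": [[255,0,0,0,0],[255,0,0,0,0],[255,0,0,0,0],[255,0,0,0,0],[255,0,0,0,0],[255,0,0,0,0],[255,0,0,0,0],[255,0,0,0,0],[255,0,0,0,0],[255,0,0,0,0],[255,0,0,0,0],[255,0,0,0,0]]}}

```text
time: 9.9
tool_pos: [599.5, 28.9, 115.0]
orientation: [0.001, 0.707, 0.707, 0.001]
contact_force: [-4.9, 3.0, 20.8]
width: -0.001
gripper_force: 9.8
```

>>> {"name": "move_arm", "arguments": {"series": [[255,0,0,0,0],[255,0,0,0,0],[255,0,0,-0.006,0],[255,0,0,-0.006,0],[255,0,0,-0.006,0],[255,0,0,-0.006,0],[255,0,0,-0.006,0],[255,0,0,-0.03,0],[255,0,0,-0.06,0],[255,-0.02,-0.06,-0.02,0],[255,-0.02,-0.06,0,0],[255,-0.02,-0.06,0,0]]}}

```text
time: 11.4
tool_pos: [422.2, -29.8, 251.2]
orientation: [0.0, 0.707, 0.707, 0.0]
contact_force: [0.3, -0.5, 1.0]
width: 0.0
gripper_force: 0.0
```

>>> {"name": "move_arm", "arguments": {"series": [[255,-0.02,-0.06,0,0],[255,0,0,0,0]]}}

```text
time: 11.65
tool_pos: [361.9, -49.9, 252.4]
orientation: [0.001, 0.708, 0.706, 0.001]
contact_force: [0.7, -0.9, -0.2]
width: -0.002
gripper_force: 0.0
```

Run:
```python
from look import *
pads(); s=robot.state(); print(s["time"],s["tool_pos"],s["contact_force"])
p,_=cloud("scene"); t,_=cloud("top")
a=cv2.resize(p[100:250,180:340],(427,400),interpolation=cv2.INTER_CUBIC); b=cv2.resize(t[165:265,160:250],(360,400),interpolation=cv2.INTER_CUBIC)
cv2.imwrite("pics/c.png",cv2.hconcat([a,b])[:,:,::-1])
```

```text
scene large 52 [554.2 148.9 125.6]
scene small 41 [496.8 146.4 125.7]
top large 56 [551.9 150.2 125.4]
top small 53 [494.2 148.6 124.5]
11.75 [364.64114214 -49.41988846 251.64933589] [0.11659026 0.52031898 0.10806637]
```

View pics/c.png

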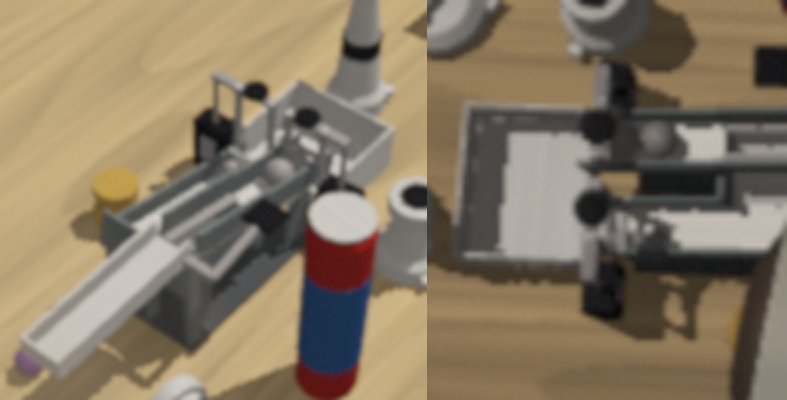

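The tray is down and empty. A large ball shows at (655,137), the small ones are behind the small stop at about (630,230), and the pan is empty. Pressing the large pad.

>>> {"name": "move_arm", "arguments": {"series": [[255,0.0397,0.0379,0,0],[255,0.0397,0.0379,0,0],[255,0.0397,0.0379,0,0],[255,0.0397,0.0379,0,0],[255,0.0397,0.0379,0,0],[255,0,0,0.05,0],[255,0,0,0.05,0],[255,0,0,0.01,0],[255,0,0,0,0]]}}

```text
time: 12.88
tool_pos: [554.4, 149.6, 141.3]
orientation: [-0.0, 0.707, 0.707, -0.0]
contact_force: [0.9, 0.0, 1.0]
width: -0.0
gripper_force: 0.0
```

>>> {"name": "move_arm", "arguments": {"series": [[255,0,0,0.008,0],[255,0,0,0.007,0],[255,0,0,0.005,0],[255,0,0,0.003,0],[255,0,0,0,0]]}}

```text
time: 13.5
tool_pos: [556.0, 149.7, 122.5]
orientation: [0.002, 0.707, 0.707, 0.003]
contact_force: [0.2, 0.9, 2.3]
width: 0.001
gripper_force: 1.4
```

>>> {"name": "move_arm", "arguments": {"series": [[255,0,0,0.001,0],[255,0,0,0,0]]}}

```text
time: 13.75
tool_pos: [555.5, 149.5, 119.8]
orientation: [0.001, 0.707, 0.707, 0.002]
contact_force: [0.5, 0.0, 12.6]
width: -0.001
gripper_force: 6.2
```

>>> {"name": "move_arm", "arguments": {"series": [[255,0,0,-0.01,0],[255,0,0,-0.03,0],[255,0,0,-0.05,0],[255,-0.06,0,-0.02,0],[255,-0.06,0,0,0],[255,0,0,0,0],[255,0,0,0,0],[255,0,0,0,0],[255,0,0,0,0],[255,0,0,0,0],[255,0,0,0,0],[255,0,0,0,0]]}}

```text
time: 15.25
tool_pos: [554.2, 30.0, 226.9]
orientation: [0.0, 0.707, 0.707, 0.0]
contact_force: [0.7, 0.1, 0.9]
width: -0.002
gripper_force: 0.0
```

Run:
```python
from look import *
pads(); s=robot.state(); print(s["time"],s["tool_pos"],s["contact_force"])
p,_=cloud("scene"); t,_=cloud("top")
a=cv2.resize(p[100:250,180:340],(427,400),interpolation=cv2.INTER_CUBIC); b=cv2.resize(t[165:265,160:250],(360,400),interpolation=cv2.INTER_CUBIC)
cv2.imwrite("pics/d.png",cv2.hconcat([a,b])[:,:,::-1])
```

```text
scene large 47 [554.6 149.  116.3]
scene small 41 [496.8 147.  125. ]
top large 28 [553.2 154.9 116.2]
top small 21 [494.4 153.9 125.7]
15.35 [554.17489506  29.93631438 226.88060904] [ 0.79823532 -1.26587488  0.0608145 ]
```

View pics/d.png

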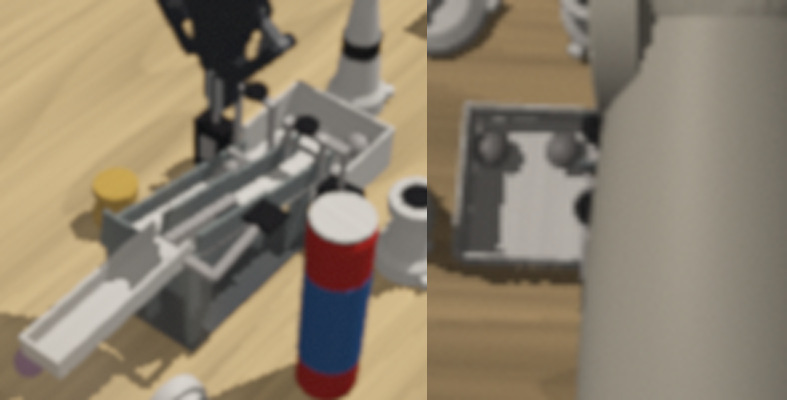

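Both large balls are in the pan at (492,148) and (563,150), and the large stop is locked down at 116.3. Press it again to raise it.

>>> {"name": "move_arm", "arguments": {"series": [[255,0.06,0,0,0],[255,0.06,0,0.02,0],[255,0,0,0.05,0],[255,0,0,0.025,0],[255,0,0,0.005,0],[255,0,0,0.005,0],[255,0,0,0,0]]}}

```text
time: 16.23
tool_pos: [554.8, 149.2, 123.3]
orientation: [0.0, 0.707, 0.707, 0.001]
contact_force: [-0.1, 0.3, 2.3]
width: 0.002
gripper_force: 1.0
```

>>> {"name": "move_arm", "arguments": {"series": [[255,0,0,0.002,0],[255,0,0,0.002,0],[255,0,0,0.0015,0],[255,0,0,0,0]]}}

```text
time: 16.73
tool_pos: [554.9, 149.2, 118.5]
orientation: [0.001, 0.707, 0.707, 0.001]
contact_force: [-1.0, -0.8, 10.9]
width: 0.007
gripper_force: 5.7
```

>>> {"name": "move_arm", "arguments": {"series": [[255,0,0,0.001,0],[255,0,0,0,0],[255,0,0,-0.03,0],[255,0,0,-0.05,0],[255,-0.02,-0.02,-0.04,0],[255,-0.02,-0.06,0,0],[255,-0.02,-0.06,0,0],[255,-0.03,-0.05,0,0],[255,-0.06,0,0,0],[255,-0.06,0,0,0],[255,0,0,0,0]]}}

```text
time: 18.1
tool_pos: [365.0, -63.9, 235.7]
orientation: [0.0, 0.71, 0.704, -0.0]
contact_force: [-0.3, 0.6, 0.1]
width: -0.003
gripper_force: 0.0
```

Run:
```python
from look import *
pads(); s=robot.state(); print(s["time"],s["tool_pos"],s["contact_force"])
p,_=cloud("scene"); t,_=cloud("top")
a=cv2.resize(p[100:250,180:340],(427,400),interpolation=cv2.INTER_CUBIC); b=cv2.resize(t[165:265,160:250],(360,400),interpolation=cv2.INTER_CUBIC)
cv2.imwrite("pics/e.png",cv2.hconcat([a,b])[:,:,::-1])
```

```text
scene large 53 [554.7 148.7 125.6]
scene small 41 [497.  146.  125.9]
top large 57 [551.8 149.9 125.2]
top small 52 [494.3 148.7 125.4]
18.2 [365.42735478 -60.94155263 235.61454158] [-0.26834981 -0.137319   -1.20516909]
```

View pics/e.png

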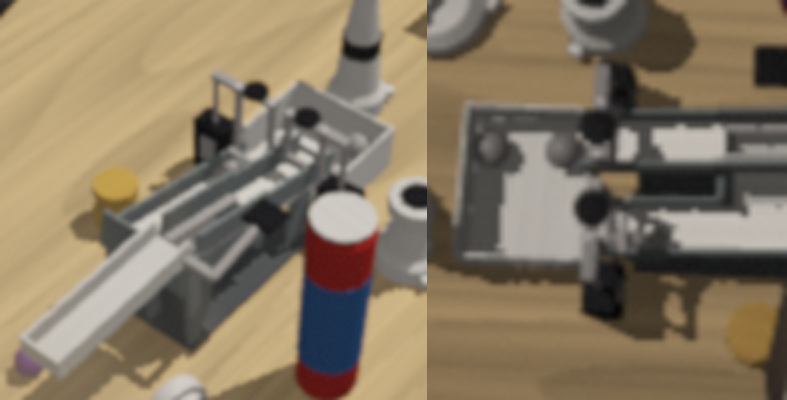

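Both stops are up at about 125.5 and the tray is down. The two large balls are in the pan at (492,148) and (563,150), and the small ones are still held near (630,230).

```bash
python3 -c "
from plant import job; print(job.close_job())"
```

```text
the job is handed in; nothing more can be done
None
```

The job is handed in at about 18 s: both large balls are in the pan, the small balls are waiting behind their stop, both stops are up, and the tray is down.

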